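Unlock the photometer's cell carrier and lift it out by its catches

TASK

Pull the upright metal lock plate up out of the photometer's cell carrier and hang it by its hole on the peg of the small stand, letting go of it there. Then pinch the carrier's two side catches together and lift the carrier level out of its well until its underside is at least 3 cm above the top of the photometer, and finish while still holding it there in the air by the catches. Leave the other glassware and bottles standing where they are.

Things in the scene. Friction and masses are not known exactly. Their poses are not given: they have to be found in the camera images.
- dock: The photometer: a fixed cream box, 215 (x, from -125 to +90) x 170 (y) x 90 mm high, with a green display and small keys on its top. Origin on the table under the centre of its open well; the well is 94 (x) x 58 mm (y) at the mouth, its floor 20 mm above the table. Its flat top is 90 mm above the table.
- carrier: The cell carrier: grey plastic cassette, about 0.25 kg, seated in the well with 2 mm play. Base 90 (x) x 54 (y) x 28 mm; above it, to 74 mm, two blocks 24 mm wide with a 14 mm cross slot between; clear cells reach 79 mm. Origin centre of its underside, z up, y from catch_b to catch_a. Black upright catch tabs on its two long sides hook under the well's lip until both are pinched inward.
- carrier_base (a point): Centre of the underside of the carrier, axes as the carrier's. 20 mm above the table at the start.
- carrier_pinch (a point): Midway between the catch tabs, 95 mm above the carrier's underside, 25 mm above the photometer's top when seated; axes as the carrier's: pinch here along y. Tabs are 24 mm wide (x), 6 mm thick, end 113 mm above the underside; their outer faces are 52 mm apart over both, 38 mm fully pinched. Plate out, nothing between them is above 79 mm; nothing beside them within 60 mm.
- catch_a_pad (a point): Centre of the ribbed outer grip face of the +y catch, 95 mm above the carrier's underside.
- catch_b_pad (a point): Centre of the ribbed outer grip face of the -y catch, 95 mm above the carrier's underside.
- lockplate: Loose upright aluminium plate, 10 mm thick (x), 37 wide (y), 100 high, plus a grip tab on top, 26 mm wide, ending 128 mm above the bottom edge; about 0.11 kg. Origin centre of the bottom edge, z up. Stands loosely in the carrier's slot, bottom 28 mm above the carrier's underside, and fills the gap between the tabs so they cannot be pinched. Lifts straight out; top 176 mm above the table.
- plate_hole (a point): Centre of the round through hole in the lock plate, 20 mm in diameter along the plate's x, 80 mm above its bottom edge; axes as the plate's.
- plate_grip (a point): Centre of the grip tab of the lock plate, 115 mm above its bottom edge (13 mm below its top); grasp here across the 10 mm thickness, along the plate's x. Fingertips that stay 95 mm or more above the plate's bottom edge clear the hole. Axes as the plate's.
- stand: A fixed small stand: grey base 100 x 90 x 12 mm, upright steel rod of 12 mm with a 20 mm block on it whose top is 157 mm above the table. Origin on the table under the rod's axis; the peg points to its -x.
- peg: The stand's round steel peg, 9 mm in diameter, fixed. Origin on the rod's axis 147 mm above the table; the peg runs along its own -x, leaves the rod's block 10 mm and ends 89.5 mm from the origin, rising 0.14 rad (8 degrees) to its free tip. A hung plate rests with its hole's centre about 5 mm under the peg's axis.
- peg_tip (a point): The free end of the peg, on its axis, axes as the peg's (-x points outward along the peg, slightly up).
- catch_a (a joint): Inward travel of the +y catch: 0 out (latched), 0.007 m fully pinched; free of the lip from about 0.004; its spring pushes back with 3 to 7 N.
- catch_b (a joint): The same for the -y catch.
- beaker: Glass beaker beside the stand, 60 mm wide, 75 mm high, origin at the centre of its underside. Leave it.
- reagent: Amber jar with black cap on the other side of the stand, 56 mm wide, 105 mm high, origin under its centre. Leave it.
- weighjar: Small glass jar nearest the robot, 42 mm wide, 50 mm high, origin under its centre. Leave it.
- flask: Stoppered conical flask, 68 mm wide, 131 mm high, origin under its centre. Leave it.
- stopper: Dark rubber stopper standing on a front corner of the photometer's top, 32 mm wide, 26 mm high, origin under its centre. Leave it.
- measure: Measuring cylinder, foot 60 mm wide, 193 mm high, far left, origin under its centre. Leave it.
- washbottle: White wash bottle, 64 mm wide, 150 mm high, far right, origin under its centre. Leave it.
Not all that is in view belongs to the job. Leave any green or pink look-alike of the carrier alone.

How it is judged (in metres and radians):
On the way, in this order (a step that is already met when the one before it is completed fails the run):
1. the lock plate hangs by its hole on the peg, let go (x of plate_hole in the frame of peg between -0.086 and -0.008 m and y of plate_hole in the frame of peg between -0.01 and 0.01 m and z of plate_hole in the frame of peg between -0.012 and 0.008 m and contact force between lockplate and peg above 0.2 N and contact force between lockplate and the fingers below 0.1 N and linear speed of lockplate below 0.05 m/s), for 0.3 s.
2. the carrier is lifted free of the well by its two pinched catches (height (world z) of carrier_base above 0.115 m and value of joint each of catch_a, catch_b above 0.004 m and contact force between carrier and the fingers above 4 N and contact force between carrier and dock below 0.1 N and contact force between carrier and stand below 0.1 N and angle between carrier_base's own z axis and vertical below 0.26 rad), for 0.3 s.
At the end, for the whole second after the job is handed in: The lock plate hangs still, released, on the peg (hole centre within 10 mm of its line); the carrier is held still in the air by both catches (each in more than 4 mm), underside more than 25 mm above the photometer's top, level within 15 degrees, touching neither photometer nor stand (all of step 1 and all of step 2 and linear speed of carrier below 0.03 m/s); the arm keeps its last pose, push and grip.
It fails at once if a bystander is pushed more than 25 mm or lifted or knocked over (distance of any of beaker, reagent, weighjar, flask, stopper, measure, washbottle from where it was at the start of the episode above 0.025 m or angle between any of beaker, reagent, weighjar, flask, stopper, measure, washbottle's own z axis and vertical above 0.5 rad).
It also fails if it takes over 66 s, if anything falls off the work surface, if the arm or the gripper's body presses on something with over 40 N, if the wrist force passes 120 N, or if a joint passes its speed limit or range.

ROBOT

A 6-joint arm with a two-finger parallel gripper is mounted at the origin on the work surface. World frame = base frame: x ahead of the robot, y to its left, z up, the work surface at z = 0. Lengths are in m, angles in degrees, forces in N, time in s.
With the tool pointing down it reaches from about 0.4 to 0.825 m from the base axis. Payload 7 kg.
Tool frame: the origin (TCP) lies at the very end of the fingers, on their centre line; the grasp point (between the pads) lies 19 mm behind it; z points along the fingers, y is the line along which they close (so a half turn about z gives the same grasp; the last joint's range is limited). The gripper opens to 88 mm and grips with 3 to 60 N. Pads are 19 mm wide; open, the fingers measure 130 mm over their backs; the gripper's body (78 mm by 193 mm) begins 47 mm behind the grasp point.
Start: joints at [81.767, 20.546, 0.682, 0, -70.136, -16.507], TCP at [0.282, 0.613, 0.227] pointing down, gripper open.
Joint ranges: [-176.03, 176.03], [-82.01, 121.73], [-58.28, 71.71], [-173.87, 95.51], [-174.79, -0.11], [-173.66, 173.66]. Speed limits (degrees/s): [136.94, 136.94, 172.46, 180, 180, 180].

INTERFACE

Orientations are given as [roll, pitch, yaw] about the fixed x, y, z axes, in that order (R = Rz(yaw) Ry(pitch) Rx(roll)).
In Python, from plant import get_state, capture, close_job, regions_of gives the robot as it stands.
- The arm moves only by the tool jog_arm, never from a script. Its argument "moves" is a list of rows, each a list of 3 entries, a list of its own where there are three numbers: the shift along the tool's x, y, z in cm, then the turn about the tool's z in degrees, then the finger opening in cm, from 0 to 8.76. A call has 1 to 12 rows; each row shifts and turns the commanded pose from where the row before left it, along the tool's axes as they then stand; what a row does not reach is not made up. A row lasts 1/8 s, in which the tool goes at most 62.5 mm and 10.7 degrees, less where a joint would pass 70% of its speed; a pose out of reach is approached as far as the arm can. A call is refused whole if a number of a shift passes 6.25 or a number of a turn 10.7, either way. A call with a gripper value outside its range is refused whole. The fingers move at their own pace and stop on an object; "newtons" is the grip in N (left out, the last holds). Time passes only in rows, so rows that do not move let the fingers close. It gives the time, the measured TCP pose, the force, the opening and the grip force at its end, in the units of the state.
- get_state(): the state, without advancing time (a new reading comes with each control period).
- capture(name): name is "scene" or "top" or "wrist"; returns a dict with "pixels" (480x640x3 uint8, blue, green, red), "mtx" (3x3 intrinsics, pixels), "k1" (the pictures are not rectified: a ray, as slopes to the right and down, at radius r is drawn at 1 + k1 r^2 times it, then the intrinsics apply), "world_from_camera" (4x4, takes a point from camera to world coordinates); the wrist camera has in their place "hand_eye" (4x4, takes a point from camera to tool coordinates, whose origin is the TCP and whose axes are the flange's). Camera axes: x right, y down, z forward; pixel columns grow to the right and rows downward; lengths in m; the calibration is good to about 2 mm. A picture is of the moment at which its call begins: read the wrist's pose just before it. There is no depth.
- close_job(): hands the job in; it is judged then, once.
Trained networks look in a picture, given as the dict that the camera call returned (one of the last four; its "shot" number tells which), for a name from the list of things; names that differ only in an ending like _2 or _b are one class to them, and where a whole thing is asked for, a point or a joint stands for the part that bears it (a point fixed in the world has none). Each returns a list of dicts, best first, with "confidence" (0 to 1); they miss things now and then, are a little off and sometimes report something else, mostly with a low value. They report only what shows in the picture. A call takes as long as a camera call. They do not tell look-alikes from the thing itself.
- regions_of(picture, thing): "pixels" (480x640 bool, what is visible of it) and "pixel" ([column, row] in pixels, amid what is visible of it).
The state is a dict: "time_s": time; "joints": joint angles; "qd": joint speeds; "joint_torque": joint torques, N m; "tcp_pos": TCP position; "eef_rot": TCP orientation; "contact_force": force on the tool from outside, world axes, zero at the start; "moment": the same for the moment, N m; "gripper_width": finger opening in m; "gripper_force": force on a finger pad.
Only numpy, scipy, OpenCV 4.12 (cv2) and the standard library are available. Lean on these libraries where they do the work, as an engineer would, in place of code of your own. Each camera call takes 0.05 s, during which the arm holds its last target. There are 200 camera calls.

## Working session

There is one attempt and no reset: what is moved stays moved. The work goes in short steps, Python scripts to look and compute and a tool call to move; the robot and the scene stay as the last step left them, time stands still between calls to the robot, and variables do not carry over. Pictures are saved under pics/ and viewed, at most 10 in all, crops included, and the job is handed in when it is done.

Besides the shell and the picture viewer there is one more tool, called after "Call:" in YAML: its name, and indented under it one key for each argument. jog_arm: Moves the arm, as the interface text tells. Its arguments: {"type":"object","properties":{"moves":{"type":"array"},"newtons":{"type":"number"}},"required":["moves"]}

```bash
mkdir -p pics; cat > h.py <<'E'
import numpy as np, cv2
from plant import get_state, capture, close_job, regions_of
from scipy.spatial.transform import Rotation as R
def tool():
    s=get_state(); T=np.eye(4); T[:3,:3]=R.from_euler('xyz',s['eef_rot'],degrees=True).as_matrix(); T[:3,3]=s['tcp_pos']; return T
def shot(n):
    T=tool() if n=='wrist' else None
    p=capture(n)
    p['W']=T@np.array(p['hand_eye']) if T is not None else np.array(p['world_from_camera'])
    return p
def ray(p,uv):
    K=np.array(p['mtx']); x=np.array([(uv[0]-K[0,2])/K[0,0],(uv[1]-K[1,2])/K[1,1]]); u=x.copy()
    for _ in range(30): u=x/(1+p['k1']*(u@u))
    W=p['W']; d=W[:3,:3]@np.array([u[0],u[1],1]); return W[:3,3],d/np.linalg.norm(d)
def atz(p,uv,z):
    o,d=ray(p,uv); return o+d*(z-o[2])/d[2]
def proj(p,X):
    c=np.linalg.inv(p['W'])@np.append(X,1); u=c[:2]/c[2]; u=u*(1+p['k1']*(u@u)); K=np.array(p['mtx']); return np.array([K[0,0]*u[0]+K[0,2],K[1,1]*u[1]+K[1,2]])
def tri(rs):
    A=sum(np.eye(3)-np.outer(d,d) for o,d in rs); b=sum((np.eye(3)-np.outer(d,d))@o for o,d in rs); return np.linalg.solve(A,b)
E
python3 - <<'E'
from h import *
print(get_state())
for n in ('scene','top'):
    p=shot(n); cv2.imwrite(f'pics/{n}0.png',p['pixels']); print(n,p['W'].round(3).tolist())
    for t in ['dock','carrier','lockplate','stand','peg','catch_a','stopper','flask','beaker','reagent','weighjar','washbottle','measure']:
        print(t,[(np.round(r['pixel']).tolist(),round(r['confidence'],2),int(r['pixels'].sum())) for r in regions_of(p,t)])
E
```

```text
{'time_s': 0.0, 'joints': array([ 8.17661596e+01,  2.05911507e+01,  6.31757159e-01, -1.79225499e-02,
       -7.01351255e+01, -1.65068497e+01]), 'qd': array([ 0.09752784,  0.04999576, -0.04308269, -0.08229626,  0.07704154,
       -0.03495034]), 'joint_torque': array([ 5.00635906e-04, -5.82717168e+01,  2.93061858e+01,  6.99752882e+00,
        6.89646535e-03, -1.58378393e-04]), 'tcp_pos': array([0.28232763, 0.61257198, 0.22561749]), 'eef_rot': array([ 1.79904589e+02, -1.07042071e-02, -2.47467852e+01]), 'contact_force': array([ 1.09543605,  0.12605724, -0.6097415 ]), 'moment': array([ 0.0157533 , -0.03509398, -0.02948296]), 'gripper_force': 0.0, 'gripper_width': 0.08750476442393787}
scene [[-0.161, 0.773, -0.613, 1.326], [0.987, 0.122, -0.105, 0.127], [-0.007, -0.622, -0.783, 1.118], [0.0, 0.0, 0.0, 1.0]]
dock [([394.0, 269.0], 0.72, 443), ([393.0, 280.0], 0.55, 5926)]
carrier [([499.0, 233.0], 0.97, 1137), ([475.0, 270.0], 0.94, 1438), ([394.0, 265.0], 0.73, 312), ([408.0, 199.0], 0.6, 1244)]
lockplate [([396.0, 251.0], 0.98, 389)]
stand [([406.0, 264.0], 0.7, 102), ([233.0, 267.0], 0.6
[... 1032 characters left out ...]
392.0, 223.0], 0.58, 92)]
catch_a [([147.0, 281.0], 0.65, 100), ([181.0, 250.0], 0.6, 64), ([166.0, 297.0], 0.54, 69), ([396.0, 222.0], 0.53, 111), ([242.0, 320.0], 0.51, 47), ([410.0, 187.0], 0.46, 424), ([253.0, 228.0], 0.42, 31), ([487.0, 226.0], 0.22, 681)]
stopper [([216.0, 260.0], 0.46, 104), ([254.0, 222.0], 0.27, 58)]
flask [([312.0, 176.0], 0.79, 398), ([321.0, 279.0], 0.47, 170)]
beaker [([354.0, 225.0], 0.92, 334), ([413.0, 185.0], 0.18, 477)]
reagent [([408.0, 182.0], 0.81, 467)]
weighjar [([320.0, 279.0], 0.64, 159)]
washbottle [([487.0, 224.0], 0.77, 636)]
measure [([154.0, 193.0], 0.79, 577), ([250.0, 228.0], 0.65, 482), ([236.0, 226.0], 0.64, 37), ([394.0, 220.0], 0.61, 124)]
```

```bash
python3 - <<'E'
import cv2,numpy as np
a=cv2.imread('pics/scene0.png')[150:360,150:560]; b=cv2.imread('pics/top0.png')[150:340,120:520]
cv2.imwrite('pics/s1.png',cv2.resize(a,(800,410),interpolation=3)); cv2.imwrite('pics/t1.png',cv2.resize(b,(800,380),interpolation=3))
E
```

```text
(no output)
```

View pics/s1.png

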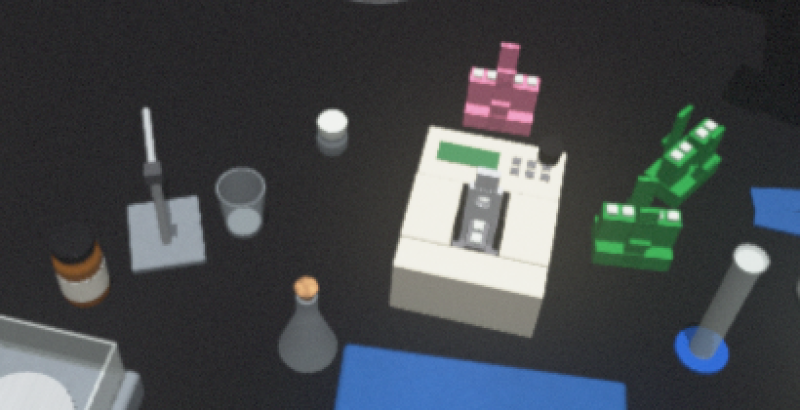

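View pics/t1.png

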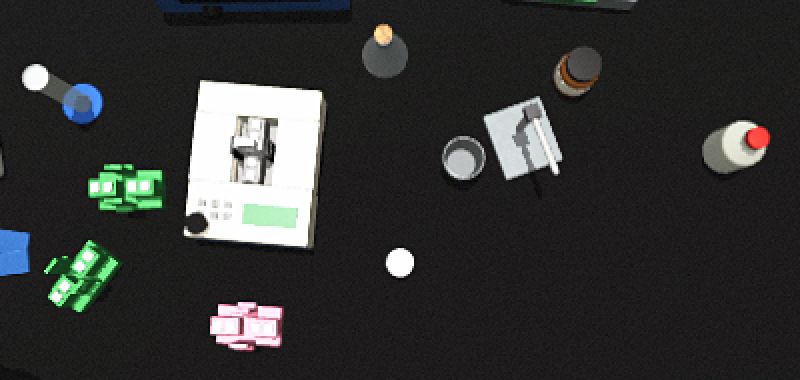

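The scene shows the grey carrier with its plate in the cream photometer, at top (247,225) and scene (394,265). The look-alikes are green at top (182,243) and (161,288), and pink at top (243,312), all standing loose on the table. I choose the grey one. The stand's block is at top (386,206) and its peg tip at about (398,236).

```bash
python3 - <<'E'
from h import *
p=shot('top'); s=shot('scene')
im=p['pixels'].astype(int)
m=((im.min(2)>110)).astype(np.uint8); m[:, :205]=0; m[:,290:]=0; m[:185]=0; m[280:]=0
m=cv2.morphologyEx(m,cv2.MORPH_CLOSE,np.ones((9,9)))
c=max(cv2.findContours(m,0,2)[0],key=cv2.contourArea)
bx=cv2.boxPoints(cv2.minAreaRect(c)); P=np.array([atz(p,q,.09) for q in bx]); print(bx.round(1).tolist(),P.round(3).tolist())
print('edge',np.linalg.norm(P-np.roll(P,1,0),axis=1))
cv2.imwrite('pics/zoom.png',cv2.resize(np.vstack([p['pixels'][180:280,205:305],p['pixels'][180:280,340:440]]).reshape(2,100,100,3).transpose(1,0,2,3).reshape(100,200,3),(800,400),interpolation=2))
for n,uv,z in [('well',(250,225),.09),('plate top',(243,227),.176),('block',(386,206),.157),('tip',(398,236),.16),('beaker',(354,225),.05),('reagent',(408,182),.1),('weigh',(320,279),.04),('flask',(312,170),.12),('stopper',(217,260),.115),('wash',(490,220),.14)]: print(n,atz(p,uv,z).round(3))
# block/tip in scene: (228,235),(224,206)
for a,b in [((386,206),(228,236)),((398,236),(224,206))]: print(tri([ray(p,a),ray(s,b)]).round(4))
E
```

```text
[[211.10000610351562, 267.6000061035156], [218.1999969482422, 189.3000030517578], [280.8999938964844, 195.0], [273.79998779296875, 273.29998779296875]] [[0.442, 0.287, 0.09], [0.658, 0.269, 0.09], [0.64, 0.096, 0.09], [0.424, 0.116, 0.09]]
edge [0.17168371 0.21713637 0.17440681 0.21658839]
well [0.558 0.181 0.09 ]
plate top [0.541 0.186 0.176]
block [ 0.595 -0.185  0.157]
tip [ 0.515 -0.214  0.16 ]
beaker [ 0.559 -0.107  0.05 ]
reagent [ 0.671 -0.256  0.1  ]
weigh [ 0.408 -0.009  0.04 ]
flask [0.702 0.009 0.12 ]
stopper [0.461 0.266 0.115]
wash [ 0.557 -0.466  0.14 ]
[ 0.5955 -0.1856  0.1521]
[ 0.5152 -0.2147  0.1576]
```

View pics/zoom.png

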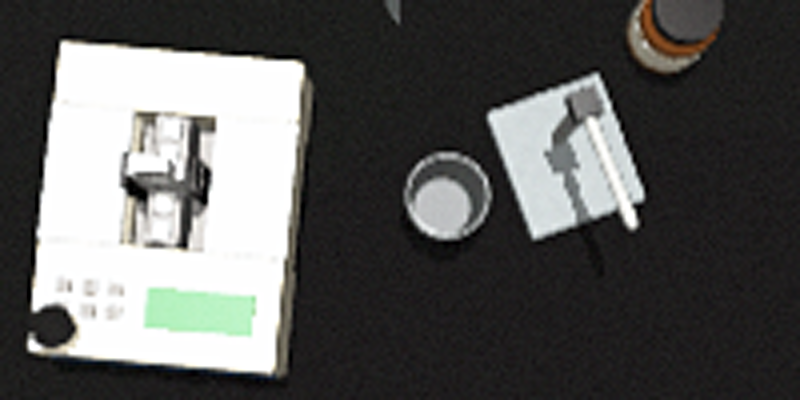

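```bash
cat > plan.py <<'E'
from h import *
import sys
def plan(x,y,z,yaw,n):
    T=tool(); p=T[:3,3].copy(); w0=R.from_matrix(T[:3,:3]).as_euler('xyz',degrees=True)[2]; d=(yaw-w0+180)%360-180
    D=(np.array([x,y,z])-p)/n
    for i in range(n):
        M=R.from_euler('xyz',[180,0,w0+d*i/n],degrees=True).as_matrix()
        print((M.T@D*100).round(2).tolist(),round(-d/n,2))
a=list(map(float,sys.argv[1:])); print(get_state()['tcp_pos'].round(4),get_state()['eef_rot'].round(2)); plan(*a[:4],int(a[4]))
E
python3 plan.py 0.49 0.19 0.28 -95 10; python3 -c "
from h import *
print(np.array(shot('wrist')['hand_eye']).round(3))"
```

```text
[0.2825 0.613  0.2266] [180.    -0.   -24.74]
[3.65, 2.97, -0.53] 7.03
[3.99, 2.5, -0.53] 7.03
[4.27, 2.0, -0.53] 7.03
[4.48, 1.46, -0.53] 7.03
[4.62, 0.9, -0.53] 7.03
[4.7, 0.33, -0.53] 7.03
[4.71, -0.25, -0.53] 7.03
[4.64, -0.82, -0.53] 7.03
[4.5, -1.38, -0.53] 7.03
[4.3, -1.92, -0.53] 7.03
[[-0.    -0.954 -0.301  0.082]
 [ 1.    -0.001  0.001  0.   ]
 [-0.001 -0.301  0.954 -0.158]
 [ 0.     0.     0.     1.   ]]
```

Call:
jog_arm:
  moves:
    - [[3.65, 2.97, -0.5], 7, 8.7]
    - [[4, 2.5, -0.5], 7, 8.7]
    - [[4.3, 2, -0.5], 7, 8.7]
    - [[4.5, 1.5, -0.5], 7, 8.7]
    - [[4.6, 0.9, -0.5], 7, 8.7]
    - [[4.7, 0.3, -0.5], 7, 8.7]
    - [[4.7, -0.25, -0.5], 7, 8.7]
    - [[4.6, -0.8, -0.5], 7, 8.7]
    - [[4.5, -1.4, -0.5], 7, 8.7]
    - [[4.3, -1.9, -0.5], 7, 8.7]
    - [[-0.3, -3.3, 0], 0, 5]
    - [[-0.3, -3.3, 0], 0, 5]

```text
time_s: 3.05
tcp_pos: [0.5581, 0.1904, 0.2773]
eef_rot: [-179.9, 0.1, -94.8]
contact_force: [1.1, 1.5, 1.4]
gripper_width: 0.0726
gripper_force: 0.0
```

```bash
python3 - <<'E'
from h import *
print(get_state()['tcp_pos'],get_state()['eef_rot'])
p=shot('wrist'); cv2.imwrite('pics/w1.png',p['pixels'])
for t in ['lockplate','carrier','catch_a']:
    for r in regions_of(p,t): print(t,np.round(r['pixel']),round(r['confidence'],2),r['pixels'].sum(),atz(p,r['pixel'],.17 if t=='lockplate' else .1).round(4))
# expected features
o=np.array([.5585,.1905]);c,s=np.cos(np.radians(-5)),np.sin(np.radians(-5));Rz=np.array([[c,-s],[s,c]])
for n,xy,z in [('plate top',(0,0),.176),('w',(.047,.029),.09),('w',(-.047,-.029),.09)]: print(n,proj(p,np.append(o+Rz@xy,z)).round())
E
```

```text
[0.55805413 0.19039495 0.27729537] [-1.79940161e+02  5.21887936e-02 -9.47905203e+01]
lockplate [320. 229.] 0.63 755 [0.5602 0.1824 0.17  ]
carrier [375. 337.] 0.82 2878 [0.5196 0.313  0.1   ]
carrier [558. 202.] 0.68 7860 [0.3536 0.1946 0.1   ]
carrier [326. 206.] 0.63 4779 [0.5552 0.1813 0.1   ]
catch_a [326. 241.] 0.79 451 [0.5579 0.2128 0.1   ]
catch_a [402. 388.] 0.78 283 [0.4943 0.3734 0.1   ]
catch_a [556. 205.] 0.66 1463 [0.3554 0.1967 0.1   ]
catch_a [606. 206.] 0.64 1195 [0.3089 0.2009 0.1   ]
catch_a [323. 188.] 0.6 591 [0.5567 0.1658 0.1   ]
catch_a [362. 396.] 0.44 222 [0.5359 0.3794 0.1   ]
catch_a [327. 204.] 0.42 4691 [0.5547 0.1798 0.1   ]
plate top [323. 243.]
w [272. 245.]
w [378. 181.]
```

View pics/w1.png

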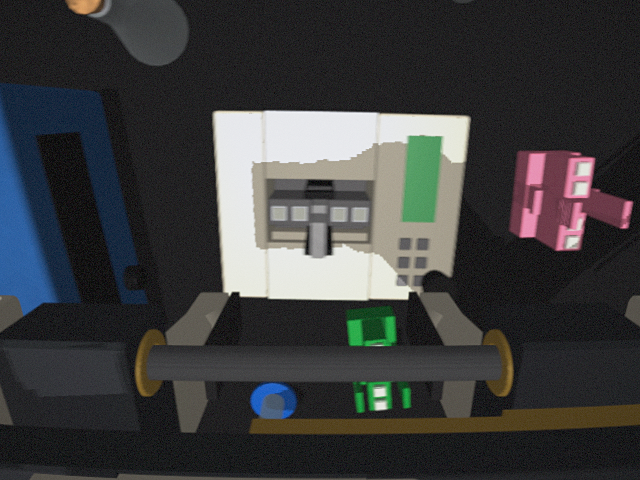

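```bash
python3 - <<'E'
import cv2
a=cv2.imread('pics/w1.png')[170:270,255:388]; cv2.imwrite('pics/w1z.png',cv2.resize(a,(798,600),interpolation=2))
E
```

```text
(no output)
```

View pics/w1z.png

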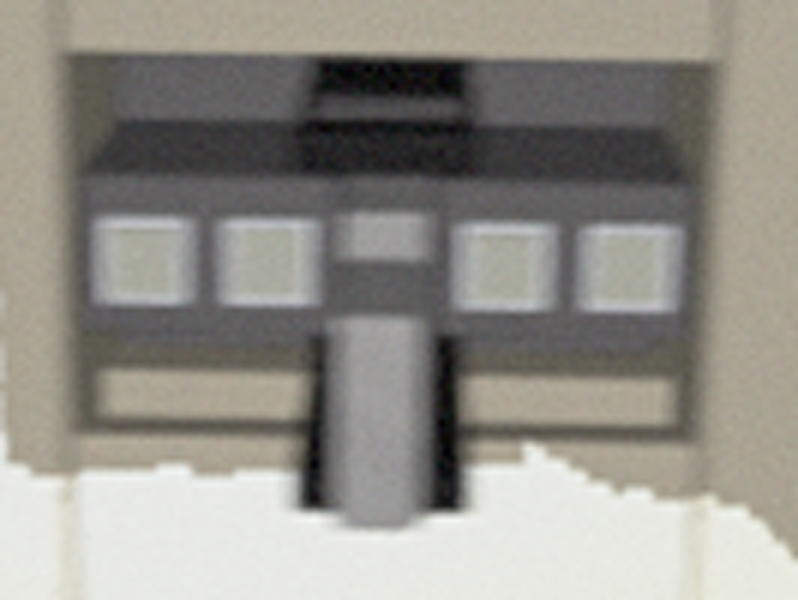

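Close crop: the plate's tab top is at about (318.5,240). The well spans columns 265–374, and the grey carrier's cells sit in it, so the choice holds.

```bash
python3 - <<'E'
from h import *
p=shot('wrist')
print(atz(p,(318.5,240),.176).round(4),atz(p,(266,180),.09).round(4),atz(p,(374,180),.09).round(4),atz(p,(268,241),.09),atz(p,(371,241.5),.09))
E
python3 plan.py 0.5615 0.1885 0.149 -95.5 4
```

```text
[0.5604 0.188  0.176 ] [0.604  0.1566 0.09  ] [0.5113 0.1645 0.09  ] [0.60912847 0.21143173 0.09      ] [0.51663153 0.21971566 0.09      ]
[0.5566 0.1909 0.2762] [ 1.7996e+02 -2.0000e-02 -9.4760e+01]
[0.05, -0.13, 3.18] 0.18
[0.05, -0.13, 3.18] 0.18
[0.05, -0.13, 3.18] 0.18
[0.05, -0.13, 3.18] 0.18
```

Call:
jog_arm:
  moves:
    - [[0.1, -0.2, 3.2], 0, 5]
    - [[0.1, -0.15, 3.2], 0, 5]
    - [[0.05, 0, 3.2], 0, 5]
    - [[0, 0, 3.1], 0, 5]
    - [[0, 0, 0], 0, 5]
    - [[0, 0, 0], 0, 5]

```text
time_s: 4.05
tcp_pos: [0.5606, 0.1889, 0.1512]
eef_rot: [-179.9, 0.0, -94.7]
contact_force: [0.8, -0.2, 0.0]
gripper_width: 0.05
gripper_force: 0.0
```

Call:
jog_arm:
  newtons: 25
  moves:
    - [[0, 0, 0.1], 0, 0.5]
    - [[0, 0, 0], 0, 0.5]
    - [[0, 0, 0], 0, 0.5]
    - [[0, 0, 0], 0, 0.5]
    - [[0, 0, 0], 0, 0.5]
    - [[0, 0, -1], 0, 0.5]
    - [[0, 0, -2], 0, 0.5]
    - [[0, 0, -2], 0, 0.5]

```text
time_s: 5.05
tcp_pos: [0.5602, 0.1883, 0.1995]
eef_rot: [180.0, -0.0, -94.7]
contact_force: [0.6, 0.3, -0.6]
gripper_width: 0.0099
gripper_force: 25.0
```

Call:
jog_arm:
  moves:
    - [[0, 0, -2.5], 0, 0.5]
    - [[0, 0, -2.5], 0, 0.5]
    - [[0, 0, -2.5], 0, 0.5]
    - [[0, 0, 0], 0, 0.5]

```text
time_s: 5.55
tcp_pos: [0.5612, 0.1887, 0.2762]
eef_rot: [-179.8, 0.1, -94.7]
contact_force: [0.1, -0.6, -1.3]
gripper_width: 0.01
gripper_force: 25.0
```

```bash
python3 plan.py 0.473 -0.23 0.27 -70 11
```

```text
[0.5612 0.1887 0.2762] [-1.798e+02  1.400e-01 -9.473e+01]
[3.86, 0.48, 0.06] -2.25
[3.84, 0.64, 0.06] -2.25
[3.81, 0.79, 0.06] -2.25
[3.78, 0.93, 0.06] -2.25
[3.74, 1.08, 0.06] -2.25
[3.69, 1.23, 0.06] -2.25
[3.64, 1.37, 0.06] -2.25
[3.58, 1.51, 0.06] -2.25
[3.52, 1.65, 0.06] -2.25
[3.45, 1.79, 0.06] -2.25
[3.38, 1.92, 0.06] -2.25
```

Call:
jog_arm:
  moves:
    - [[3.9, 0.5, 0], -2.3, 0.5]
    - [[3.8, 0.6, 0], -2.3, 0.5]
    - [[3.8, 0.8, 0], -2.3, 0.5]
    - [[3.8, 0.9, 0], -2.3, 0.5]
    - [[3.7, 1.1, 0], -2.3, 0.5]
    - [[3.7, 1.2, 0], -2.2, 0.5]
    - [[3.6, 1.4, 0], -2.2, 0.5]
    - [[3.6, 1.5, 0], -2.2, 0.5]
    - [[3.5, 1.65, 0], -2.2, 0.5]
    - [[3.5, 1.8, 0], -2.2, 0.5]
    - [[3.4, 1.9, 0], -2.2, 0.5]
    - [[0, 0, 0], 0, 0.5]

```text
time_s: 7.05
tcp_pos: [0.4724, -0.2323, 0.2727]
eef_rot: [179.9, 0.0, -70.2]
contact_force: [-0.8, 0.1, -1.8]
gripper_width: 0.0098
gripper_force: 25.0
```

```bash
python3 - <<'E'
from h import *
print(get_state()['tcp_pos'],get_state()['eef_rot'])
p=shot('wrist'); cv2.imwrite('pics/w2.png',p['pixels'])
print('pred tip,block',proj(p,[.5152,-.2147,.1595]),proj(p,[.5955,-.1856,.157]))
for t in ['peg','stand','lockplate']:
    for r in regions_of(p,t): print(t,np.round(r['pixel']),round(r['confidence'],2),r['pixels'].sum())
E
```

```text
[ 0.47236248 -0.23231673  0.27267999] [ 1.79914196e+02  4.74331591e-02 -7.01977518e+01]
pred tip,block [258.27521972 240.52970577] [141.86803093 239.85535218]
peg [207. 237.] 0.92 1217
peg [119.  96.] 0.6 6000
stand [206. 206.] 0.98 9369
lockplate [324. 290.] 0.58 2928
```

View pics/w2.png

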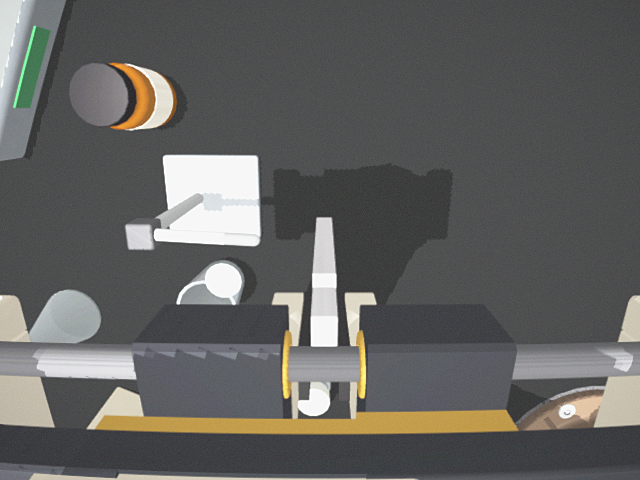

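The peg's tip is at (260,240) and its block at (140,235), close to the prediction. The plate hangs at (323,270), not touching anything.

```bash
python3 - <<'E'
from h import *
p=shot('wrist'); T=tool()
m=regions_of(p,'peg')[0]['pixels']; ys,xs=np.nonzero(m)
print(xs.min(),xs.max())
L=[]
for c in (175,200,225,250): 
    r=ys[xs==c]; L.append((c,r.mean())); print(c,r.min(),r.max())
a,b=np.polyfit(*np.array(L).T,1); print(a,b)
t=atz(p,(xs.max()-1,a*(xs.max()-1)+b),.1595); q=atz(p,(165,a*165+b),.1505)
d=(t-q)[:2]; u=d/np.linalg.norm(d); print('tip',t,'near',q,'yaw of +x',np.degrees(np.arctan2(-u[1],-u[0])), 'origin',t[:2]-u*.0886)
i=np.linalg.inv(T); print('tip in tool cm',(i@np.append(t,1))[:3]*100,'origin in tool',(i@np.append(t[:2]-u*.0886,[.147,1]))[:3]*100)
E
```

```text
157 262
175 226 238
200 228 239
225 229 241
250 231 242
0.06000000000000072 221.49999999999994
tip [ 0.51535907 -0.21503747  0.1595    ] near [ 0.58406148 -0.19198232  0.1505    ] yaw of +x 18.55071124657762 origin [ 0.59935563 -0.18684992]
tip in tool cm [ 0.03781001 -4.43011445 11.38975145] origin in tool [  0.26215873 -13.2874659   12.63838788]
```

Call:
jog_arm:
  moves:
    - [[0, 0, 3], 0, 0.5]
    - [[0.05, 0, 3], 0, 0.5]
    - [[0, 0, 3.1], 0, 0.5]
    - [[0, 0, 0], 0, 0.5]
    - [[0, 0, 0], 0, 0.5]
    - [[0, 0, 0], 0, 0.5]

```text
time_s: 8.1
tcp_pos: [0.4747, -0.231, 0.1841]
eef_rot: [-179.9, -0.1, -70.0]
contact_force: [-0.1, -0.1, -1.1]
gripper_width: 0.0099
gripper_force: 25.0
```

```bash
python3 - <<'E'
from h import *
s=get_state();print(s['tcp_pos'],s['eef_rot'])
i=np.linalg.inv(tool())
for n,X in [('tip',[.51536,-.21504,.1595]),('mid -.045',[.5154+.0441*.948,-.21504+.0441*.318,.1533])]: print(n,(i@np.append(X,1))[:3]*100)
p=shot('wrist'); cv2.imwrite('pics/w3.png',p['pixels'][150:450,100:500])
E
```

```text
[ 0.47465422 -0.23103297  0.18406868] [-1.79882955e+02 -7.30156319e-02 -7.00128169e+01]
tip [-0.11473712 -4.36703169  2.46564973]
mid -.045 [-3.07554857e-03 -8.77773603e+00  3.09480411e+00]
```

View pics/w3.png

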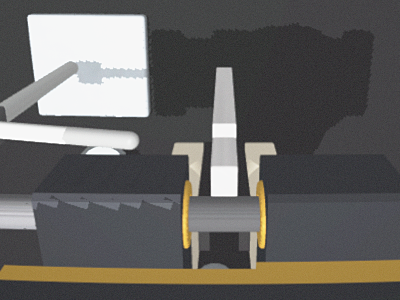

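Picture: the peg tip is at about (235,290) in full-frame pixels and the plate edge at (324,240–340). They are on line, with the peg ahead of the hole.

Call:
jog_arm:
  moves:
    - [[-0.1, -1, 0.25], 0, 0.5]
    - [[0, -1.2, 0], 0, 0.5]
    - [[0, -1.2, 0], 0, 0.5]
    - [[0, -1, 0], 0, 0.5]
    - [[0.02, -0.8, 0.1], 0, 0.5]
    - [[0.02, -0.8, 0.1], 0, 0.5]
    - [[0, 0, 0], 0, 0.5]
    - [[0, 0, 0], 0, 0.5]

```text
time_s: 9.15
tcp_pos: [0.5297, -0.21, 0.178]
eef_rot: [180.0, 0.0, -70.0]
contact_force: [-0.3, 0.1, -0.5]
gripper_width: 0.0099
gripper_force: 25.0
```

Call:
jog_arm:
  moves:
    - [[0.02, -0.8, 0.11], 0, 0.5]
    - [[0.02, -0.8, 0.11], 0, 0.5]
    - [[0.02, -0.8, 0.11], 0, 0.5]
    - [[0.02, -0.6, 0.1], 0, 0.5]
    - [[0, 0, 0], 0, 0.5]
    - [[0, 0, 0.2], 0, 0.5]
    - [[0, 0, 0], 0, 0.5]
    - [[0, 0, 0], 0, 0.5]

```text
time_s: 10.15
tcp_pos: [0.5582, -0.2006, 0.1718]
eef_rot: [-180.0, -0.0, -70.0]
contact_force: [0.1, -0.6, -1.7]
gripper_width: 0.0098
gripper_force: 25.0
```

Call:
jog_arm:
  moves:
    - [[0, 0, 0.1], 0, 0.5]
    - [[0, 0, 0.1], 0, 0.5]
    - [[0, 0, 0], 0, 0.5]
    - [[0, 0, 0], 0, 0.5]

```text
time_s: 10.65
tcp_pos: [0.5584, -0.2005, 0.1698]
eef_rot: [180.0, 0.0, -70.0]
contact_force: [-0.1, 0.2, -1.6]
gripper_width: 0.0099
gripper_force: 25.0
```

Call:
jog_arm:
  moves:
    - [[0, 0, 0.1], 0, 0.5]
    - [[0, 0, 0.1], 0, 0.5]
    - [[0, 0, 0], 0, 0.5]
    - [[0, 0, 0], 0, 0.5]

```text
time_s: 11.15
tcp_pos: [0.5585, -0.2005, 0.1682]
eef_rot: [-180.0, -0.0, -70.0]
contact_force: [-2.2, 0.9, 3.7]
gripper_width: 0.0099
gripper_force: 25.0
```

Call:
jog_arm:
  moves:
    - [[0, 0, 0], 0, 1.6]
    - [[0, 0, 0], 0, 2.2]
    - [[0, 0, 0], 0, 3]
    - [[0, 0, 0], 0, 4]
    - [[0, 0, 0], 0, 4]
    - [[0, 0, 0], 0, 4]
    - [[0, 0, 0], 0, 4]
    - [[0, 0, -1], 0, 4]
    - [[0, 0, -2], 0, 4]
    - [[0, 0, -3], 0, 4]
    - [[0, 0, -4], 0, 4]
    - [[0, 0, -2], 0, 4]

```text
time_s: 12.65
tcp_pos: [0.5591, -0.2008, 0.2912]
eef_rot: [-179.8, -0.1, -70.0]
contact_force: [0.5, 0.4, 0.2]
gripper_width: 0.0402
gripper_force: 0.0
```

```bash
python3 - <<'E'
from h import *
s=get_state();print(s['tcp_pos'],s['contact_force'])
p=shot('wrist'); cv2.imwrite('pics/w4.png',p['pixels'])
E
python3 plan.py 0.54 0.1 0.29 -5 9
```

```text
[ 0.55909925 -0.20078556  0.2912034 ] [0.4610719  0.36044072 0.15299478]
[ 0.5598 -0.2011  0.2933] [-179.69   -0.21  -70.02]
[-3.22, -0.94, 0.04] -7.22
[-3.08, -1.33, 0.04] -7.22
[-2.88, -1.71, 0.04] -7.22
[-2.65, -2.06, 0.04] -7.22
[-2.37, -2.38, 0.04] -7.22
[-2.05, -2.65, 0.04] -7.22
[-1.7, -2.89, 0.04] -7.22
[-1.32, -3.08, 0.04] -7.22
[-0.92, -3.22, 0.04] -7.22
```

View pics/w4.png

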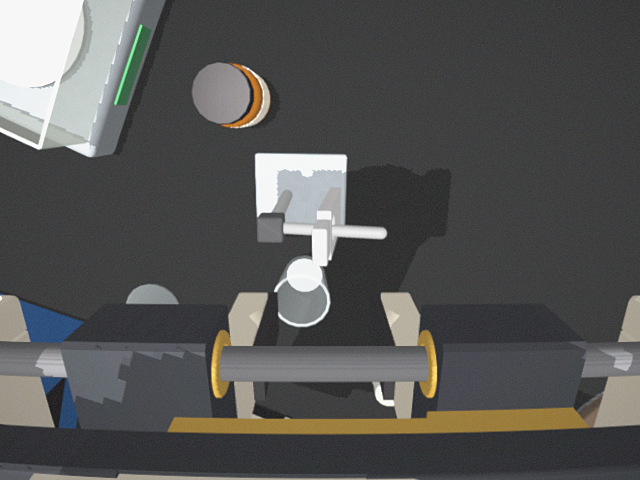

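The plate hangs on the peg at (323,232), released. Next is the carrier.

```bash
python3 plan.py 0.5603 0.188 0.28 -5 11
```

```text
[ 0.5598 -0.2011  0.2933] [-179.69   -0.21  -70.02]
[-3.32, -1.21, 0.12] -5.91
[-3.18, -1.55, 0.12] -5.91
[-3.0, -1.87, 0.12] -5.91
[-2.8, -2.17, 0.12] -5.91
[-2.56, -2.44, 0.12] -5.91
[-2.29, -2.69, 0.12] -5.91
[-2.0, -2.92, 0.12] -5.91
[-1.69, -3.11, 0.12] -5.91
[-1.36, -3.26, 0.12] -5.91
[-1.02, -3.39, 0.12] -5.91
[-0.66, -3.47, 0.12] -5.91
```

Call:
jog_arm:
  moves:
    - [[-3.3, -1.2, 0.1], -5.9, 8.7]
    - [[-3.2, -1.55, 0.1], -5.9, 8.7]
    - [[-3, -1.9, 0.1], -5.9, 8.7]
    - [[-2.8, -2.2, 0.1], -5.9, 8.7]
    - [[-2.55, -2.4, 0.1], -5.9, 8.7]
    - [[-2.3, -2.7, 0.1], -5.9, 8.7]
    - [[-2, -2.9, 0.1], -5.9, 8.7]
    - [[-1.7, -3.1, 0.1], -5.9, 8.7]
    - [[-1.4, -3.3, 0.1], -5.9, 8.7]
    - [[-1, -3.4, 0.1], -5.9, 8.7]
    - [[-0.7, -3.5, 0.1], -5.9, 8.7]
    - [[0, 0, 0], 0, 8.7]

```text
time_s: 14.2
tcp_pos: [0.5589, 0.1913, 0.2767]
eef_rot: [180.0, 0.0, -4.9]
contact_force: [0.0, 1.2, 0.5]
gripper_width: 0.0873
gripper_force: 0.0
```

```bash
python3 plan.py 0.5603 0.188 0.098 -5 4; python3 - <<'E'
from h import *
p=shot('wrist'); cv2.imwrite('pics/w5.png',p['pixels'])
o=np.array([.5603,.188]);c,s=np.cos(np.radians(-5)),np.sin(np.radians(-5));Rz=np.array([[c,-s],[s,c]])
for y in (-.023,.023):
    q=proj(p,np.append(o+Rz@[0,y],.133)); print(q.round()); cv2.circle(p['pixels'],tuple(int(v) for v in q),3,(0,0,255),-1)
cv2.imwrite('pics/w5.png',cv2.resize(p['pixels'][100:350,170:470],(720,600)))
E
```

```text
[0.5589 0.1913 0.2767] [ 1.80e+02  1.00e-02 -4.94e+00]
[0.04, 0.08, 4.47] 0.01
[0.04, 0.08, 4.47] 0.01
[0.04, 0.08, 4.47] 0.01
[0.04, 0.08, 4.47] 0.01
[357. 224.]
[298. 224.]
```

View pics/w5.png

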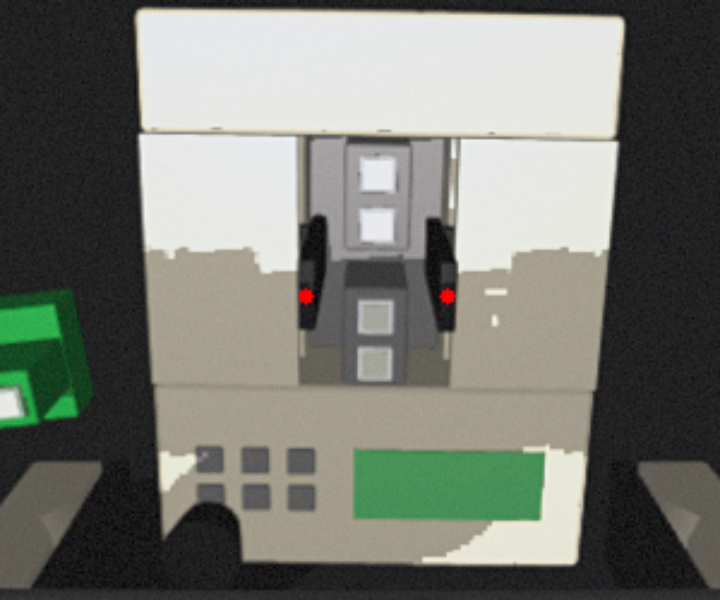

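The tabs' tops match the projected dots at (298,224) and (357,224) within about 2 mm. Descending.

Call:
jog_arm:
  moves:
    - [[0.1, 0.3, 4], 0, 8.7]
    - [[0, 0, 4], 0, 8.7]
    - [[0, 0, 4], 0, 8.7]
    - [[0, 0, 3.5], 0, 8.7]
    - [[0, 0, 2.3], 0, 8.7]
    - [[0, 0, 0], 0, 8.7]
    - [[0, 0, 0], 0, 8.7]

```text
time_s: 15.12
tcp_pos: [0.5606, 0.1861, 0.1001]
eef_rot: [-180.0, -0.1, -5.2]
contact_force: [0.2, 0.6, 0.0]
gripper_width: 0.0872
gripper_force: 0.0
```

Call:
jog_arm:
  newtons: 30
  moves:
    - [[0, -0.15, 0.2], 0, 8.7]
    - [[0, 0, 0], 0, 6]
    - [[0, 0, 0], 0, 5]
    - [[0, 0, 0], 0, 3]
    - [[0, 0, 0], 0, 3]
    - [[0, 0, 0], 0, 3]
    - [[0, 0, 0], 0, 3]
    - [[0, 0, 0], 0, 3]
    - [[0, 0, 0], 0, 3]

```text
time_s: 16.25
tcp_pos: [0.5601, 0.1879, 0.0969]
eef_rot: [-180.0, -0.0, -5.1]
contact_force: [-0.1, 0.7, 1.4]
gripper_width: 0.0343
gripper_force: 30.0
```

Call:
jog_arm:
  moves:
    - [[0, 0, -0.5], 0, 3]
    - [[0, 0, -1], 0, 3]
    - [[0, 0, -1], 0, 3]
    - [[0, 0, 0], 0, 3]

```text
time_s: 16.75
tcp_pos: [0.5605, 0.1881, 0.1231]
eef_rot: [-179.9, -0.1, -5.1]
contact_force: [0.3, -0.1, -3.1]
gripper_width: 0.0346
gripper_force: 29.9
```

```bash
python3 - <<'E'
from h import *
p=shot('wrist'); cv2.imwrite('pics/w6.png',p['pixels'])
E
```

```text
(no output)
```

View pics/w6.png

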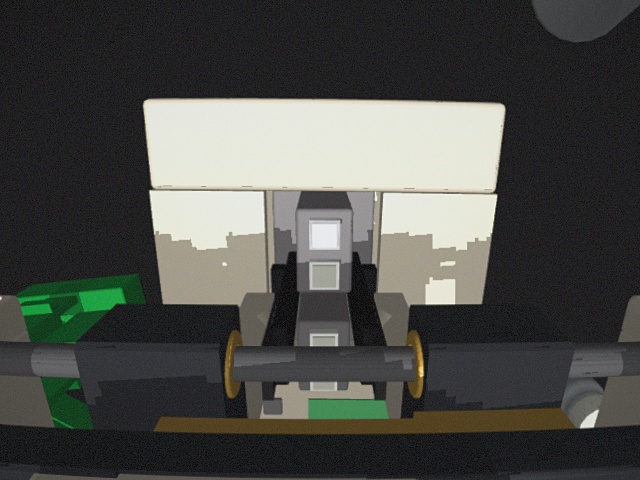

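The catches are pinched and the carrier is rising with the tool; the cells at (324,235–375) stay square to the tool. Lifting on.

Call:
jog_arm:
  moves:
    - [[0, 0, -1], 0, 3]
    - [[0, 0, -1], 0, 3]
    - [[0, 0, -1.5], 0, 3]
    - [[0, 0, -1.5], 0, 3]
    - [[0, 0, -1.5], 0, 3]
    - [[0, 0, -1.5], 0, 3]
    - [[0, 0, -1], 0, 3]
    - [[0, 0, -1], 0, 3]
    - [[0, 0, 0], 0, 3]
    - [[0, 0, 0], 0, 3]
    - [[0, 0, 0], 0, 3]
    - [[0, 0, 0], 0, 3]

```text
time_s: 18.3
tcp_pos: [0.5598, 0.1877, 0.2214]
eef_rot: [180.0, 0.0, -5.1]
contact_force: [-1.3, -0.9, -2.9]
gripper_width: 0.034
gripper_force: 29.9
```

```bash
python3 - <<'E'
from h import *
s=get_state(); print({k:np.round(s[k],4) for k in ('tcp_pos','contact_force','moment','gripper_width','gripper_force')})
for n in ('wrist','scene','top'):
    p=shot(n)
    for t in ('carrier','catch_a','lockplate','peg'):
        print(n,t,[(np.round(r['pixel']).tolist(),round(r['confidence'],2),int(r['pixels'].sum())) for r in regions_of(p,t)][:5])
    # expected: carrier top centre, hung plate hole area
    c=tool()[:3,3]; print(' exp cells',proj(p,c+[0,0,.003]).round(),'plate',proj(p,[.557,-.201,.15]).round())
E
```

```text
{'tcp_pos': array([0.5598, 0.1877, 0.2214]), 'contact_force': array([-1.3093, -0.8568, -2.8691]), 'moment': array([-0.0744, -0.0282,  0.0099]), 'gripper_width': np.float64(0.034), 'gripper_force': np.float64(29.9355)}
wrist carrier [([130.0, 279.0], 0.86, 7143), ([73.0, 407.0], 0.77, 1436), ([326.0, 406.0], 0.7, 2330), ([322.0, 270.0], 0.62, 17023)]
wrist catch_a [([366.0, 301.0], 0.78, 2228), ([63.0, 394.0], 0.75, 577), ([99.0, 272.0], 0.67, 1478), ([283.0, 298.0], 0.64, 2075), ([328.0, 409.0], 0.47, 221)]
wrist lockplate []
wrist peg [([322.0, 267.0], 0.42, 17011)]
 exp cells [323. 315.] plate [863. 212.]
scene carrier [([480.0, 271.0], 0.81, 1525), ([399.0, 237.0], 0.61, 1206), ([228.0, 224.0], 0.59, 416), ([501.0, 232.0], 0.58, 1211), ([521.0, 313.0], 0.5, 1225)]
scene catch_a [([479.0, 242.0], 0.76, 177), ([394.0, 226.0], 0.62, 129), ([481.0, 270.0], 0.61, 306), ([322.0, 218.0], 0.57, 311), ([514.0, 228.0], 0.48, 147)]
scene lockplate []
scene peg [([395.0, 226.0], 0.47, 119), ([518.0, 309.0], 0.34, 1305)]
 exp cells [402. 223.] plate [226. 223.]
top carrier [([169.0, 284.0], 0.8, 240), ([238.0, 236.0], 0.75, 190), ([186.0, 248.0], 0.75, 555), ([242.0, 311.0], 0.75, 716)]
top catch_a [([241.0, 303.0], 0.62, 38), ([240.0, 321.0], 0.41, 54)]
top lockplate [([391.0, 226.0], 0.52, 166)]
top peg [([393.0, 228.0], 0.6, 48), ([378.0, 218.0], 0.53, 872)]
 exp cells [239. 217.] plate [392. 221.]
```

```bash
python3 -c "
from plant import *
print(close_job())"
```

```text
the job is handed in; nothing more can be done
None
```

The lock plate hangs released on the stand's peg, and the carrier is held by its pinched catches with its underside about 5 cm above the photometer's top; I handed the job in at about 18.5 s, and no verdict came back.

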